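Push the vial rack up to the reader

ROBOT

A 6-joint arm with a two-finger parallel gripper is mounted at the origin on the work surface. World frame = base frame: x ahead of the robot, y to its left, z up, the work surface at z = 0. Lengths are in m, angles in rad, forces in N, time in s.
With the tool pointing down it reaches from about 0.375 to 0.975 m from the base axis. Payload 3.8 kg.
Tool frame: the origin (TCP) lies at the very end of the fingers, on their centre line; the grasp point (between the pads) lies 19 mm behind it; z points along the fingers, y is the line along which they close (so a half turn about z gives the same grasp; the last joint's range is limited). The gripper opens to 85 mm and grips with 20 to 120 N. Pads are 22 mm wide; open, the fingers measure 114 mm over their backs; the gripper's body (76 mm by 85 mm) begins 54 mm behind the grasp point. The pads swing forward as they close: fully open they stand 13 mm farther back than shut.
Start: joints at [-1.29, 0.264, 1.604, -0, 1.274, -0.037], TCP at [0.211, -0.641, 0.192] pointing down, gripper open.
Joint ranges: [-2.63, 2.63], [-0.94, 2.18], [0.31, 2.57], [-1.31, 4.45], [0, 2.66], [-2.55, 2.55]. Speed limits (rad/s): [2.57, 2.57, 3.14, 3.14, 3.14, 3.14].

INTERFACE

Orientations are given as a rotation vector (axis times angle).
In Python, from workcell import * gives the robot as it stands.
- The arm moves only by the shell command python3 -m crank 'ROWS' [OPENING] [FORCE]. ROWS is JSON, a list that holds one entry, the list of rows, each a list of 6 numbers: the shift along the tool's x, y, z in cm, then the turn, a rotation vector about the tool's x, y, z in rad. In form: [[[dx, dy, dz, ax, ay, az], ...]]. A call has 1 to 8 rows; each row shifts and turns the commanded pose from where the row before left it, along the tool's axes as they then stand; what a row does not reach is not made up. A row lasts 1/12 s, in which the tool goes at most 41.7 mm and 7.16 degrees, less where a joint would pass 70% of its speed; a pose out of reach is approached as far as the arm can. A call with a gripper value outside its range is refused whole. OPENING is the finger opening in cm, from 0 to 8.54, set as the call begins (- or left out, the last holds). The fingers move at their own pace and stop on an object; FORCE is the grip in N (left out, the last holds). Time passes only in rows, so rows that do not move let the fingers close. It gives the time, the measured TCP pose, the force, the opening and the grip force at its end, in the units of the state.
- read_state(): the state, without advancing time (a new reading comes with each control period).
- read_camera(name): name is "side" or "top"; returns the picture (480x640x3 uint8, blue, green, red); there is no depth.
- camera_model(name): a dict with "camera_matrix" (3x3 intrinsics, pixels), "k1" (the pictures are not rectified: a ray, as slopes to the right and down, at radius r is drawn at 1 + k1 r^2 times it, then the intrinsics apply), "R" (3x3) and "t" (3): a world point X has camera coordinates R X + t. Camera axes: x right, y down, z forward; pixel columns grow to the right and rows downward; lengths in m; the calibration is good to about 2 mm. A picture is of the moment at which its call begins. camera_model takes no time and is no camera call.
- finish_job(): hands the job in; it is judged then, once.
The state is a dict: "time": time; "q": joint angles; "joint_vel": joint speeds; "joint_torque": joint torques, N m; "tool_pos": TCP position; "tcp_rot": TCP orientation; "wrist_force": force on the tool from outside, world axes, zero at the start; "torque": the same for the moment, N m; "width": opening from 0.0 (shut) to 1.0 (fully open); "grip_force": force on a finger pad.
Only numpy, scipy, OpenCV 4.12 (cv2) and the standard library are available. Lean on these libraries where they do the work, as an engineer would, in place of code of your own. Each camera call takes 0.05 s, during which the arm holds its last target. There are 200 camera calls.

TASK

Push the white vial rack across the bench so that it ends squarely up against the aluminium guide rail and, along the rail, right up against the reader (the squat square box standing at one end of the rail). Only push on the block of the rack with the fingers: do not lift or tip it, do not touch the vials standing in it, and leave the jar, bottle and beaker where they are. Finish with the hand clear of everything.

Things in the scene. Friction and masses are not known exactly. Their poses are not given: they have to be found in the camera images.
- rack: Loose vial rack, a solid white plastic block 100 mm (its x) by 140 mm (its y) by 40 mm high, about 0.45 kg; it slides flat on the bench when pushed with 2 to 8 N; origin at the centre of its underside. It starts somewhere between the robot and the rail, up to about 0.35 rad askew to the rail. Its four upright side faces are plain and are what to push on.
- vials: The nine small amber vials with black caps, stuck fast in the rack's top and moving with it; they stand up to 62 mm above the bench and at least 15 mm inside the block's edges. Same origin and axes as the rack. Not to be touched.
- rail: Straight aluminium guide rail fixed to the bench beyond the rack, 20 mm (its x) by 600 mm (its y) by 25 mm high; origin at the centre of its underside. Its x axis points away from the robot, so the face that the rack is to rest against is 10 mm from the origin on the -x side. Its yaw and position vary.
- reader: Reader, a squat grey and white box 80 x 80 mm, 68 mm high, with a small glass window in its left and right sides, fixed against the rail's near face 230 mm from the rail's middle: at its +y end in some runs, its -y end in others. Origin at the centre of its underside, axes parallel to the rail's. The rack is to rest against the side that looks to the rail's middle, 40 mm from the origin.
- jar: Loose squat amber jar, 56 mm across and 70 mm high to its lid, standing by the rail's other end, 230 mm from its middle; origin at the centre of its underside. Leave alone.
- bottle: Loose amber bottle, 60 mm across and about 130 mm high, standing on the robot's side of the work, to the left or right; origin at the centre of its underside. Leave alone.
- beaker: Loose open glass beaker, 66 mm across and 90 mm high, standing on the robot's side of the work, on the side that the bottle does not stand; origin at the centre of its underside. Leave alone.
Mind the look-alikes: they are no part of the job. Leave any red look-alike of the reader alone. Leave any pink look-alike of the rack alone.

How it is judged:
By the outcome, as a careful person would: the job done as asked, in the order asked, and still so for the second after the job is handed in, with the robot touching nothing.
It also fails if it takes over 58 s, if anything falls off the work surface, if the arm or the gripper's body presses on something with over 40 N, if the wrist force passes 120 N, or if a joint passes its speed limit or range.

## Working session

There is one attempt and no reset: what is moved stays moved. The work goes in short steps, Python scripts to look and compute and a shell command to move; the robot and the scene stay as the last step left them, time stands still between calls to the robot, and variables do not carry over. Pictures are saved under pics/ and viewed, at most 10 in all, crops included, and the job is handed in when it is done.

```bash
mkdir -p pics
python3 - <<'E'
from workcell import *
import cv2,json
for n in("top","side"):
    cv2.imwrite(f"pics/{n}0.png",read_camera(n)); m=camera_model(n); print(n,m)
s=read_state();print(s)
E
```

```text
top {'camera_matrix': array([[477.55031058,   0.        , 323.51969613],
       [  0.        , 477.55031058, 245.62363634],
       [  0.        ,   0.        ,   1.        ]]), 'k1': -0.0328021397859962, 'R': array([[-0.00302343, -0.99993152,  0.01130582],
       [-0.99204262,  0.00157616, -0.12589267],
       [ 0.12586623, -0.01159648, -0.99197944]]), 't': array([-0.0343451 ,  0.62125757,  1.11887101])}
side {'camera_matrix': array([[447.18738249,   0.        , 318.04563726],
       [  0.        , 447.18738249, 238.09754997],
       [  0.        ,   0.        ,   1.        ]]), 'k1': 0.033518200500719776, 'R': array([[-0.98984162, -0.13996694, -0.02495645],
       [-0.04841517,  0.49688346, -0.86646569],
       [ 0.133677  , -0.85645553, -0.49861246]]), 't': array([0.61704619, 0.06488849, 0.91030541])}
{'time': 0.1, 'q': array([-1.28990641e+00,  2.64715090e-01,  1.60520762e+00,  1.91876278e-05,
        1.27369869e+00, -3.68631872e-02]), 'joint_vel': array([-0.00107861, -0.00261565, -0.00373144, -0.00055159, -0.00247605,
        0.00029688]), 'joint_torque': array([-2.06229702e-04, -5.16706288e+01, -3.68591845e+01, -3.42349961e-05,
        6.37778838e-03, -5.34720334e-05]), 'tool_pos': array([ 0.21072036, -0.64050518,  0.19107758]), 'tcp_rot': array([-3.10003720e+00, -4.96700587e-01,  3.59033616e-04]), 'wrist_force': array([-0.48173529,  0.24401298,  0.16635724]), 'torque': array([ 0.04558343, -0.02474617, -0.03126248]), 'grip_force': 0.0, 'width': 1.0010355894875984}
```

View pics/top0.png

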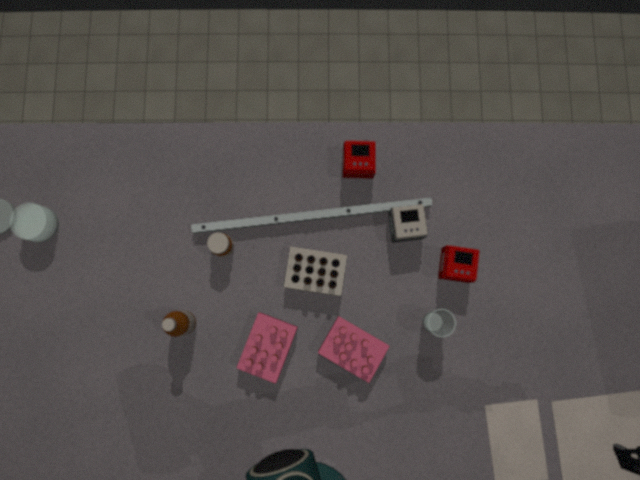

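View pics/side0.png

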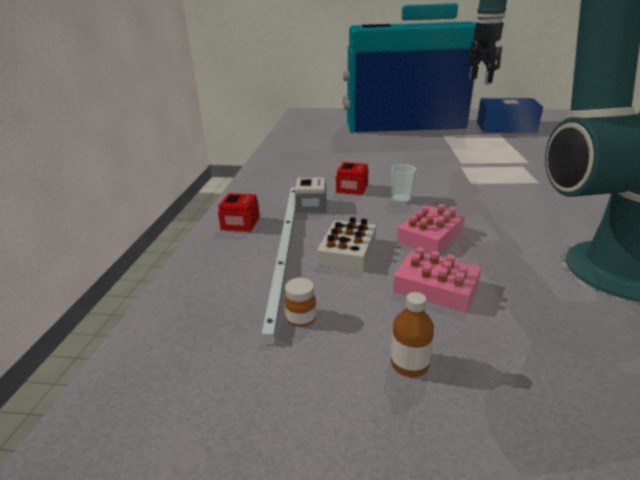

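Top view: the rail runs from (192,228) to (432,202), with the grey reader at its right (-y) end near (409,222). The white rack is at (316,271), the jar at (220,243), the bottle at (176,322) and the beaker at (440,322). The pink look-alikes sit just on the robot's side of the rack. The side view agrees with this.

```bash
cat > h.py <<'E'
from workcell import *
import cv2,numpy as np
def ray(n,px,z):
    m=camera_model(n);K=m["camera_matrix"]
    d=np.array([m["k1"],0,0,0,0.])
    u=cv2.undistortPoints(np.array(px,float).reshape(-1,1,2),K,d)[:,0]
    v=np.c_[u,np.ones(len(u))]@m["R"]; c=-m["R"].T@m["t"]
    return c+v*((z-c[2])/v[:,2])[:,None]
def blob(im,x0,y0,x1,y1,th):
    g=np.zeros(im.shape[:2],np.uint8); h=cv2.cvtColor(im,cv2.COLOR_BGR2HSV)
    w=((h[...,2]>th)&(h[...,1]<70)).astype(np.uint8)*255
    g[y0:y1,x0:x1]=w[y0:y1,x0:x1]
    c=cv2.findContours(g,cv2.RETR_EXTERNAL,cv2.CHAIN_APPROX_NONE)[0]
    return max(c,key=cv2.contourArea)
def rect(n,c,z):
    p=ray(n,c.reshape(-1,2),z)[:,:2].astype(np.float32)
    (cx,cy),(w,h),a=cv2.minAreaRect(p)
    return np.round([cx,cy,w,h,a],4)
E
python3 - <<'E'
from h import *
im=cv2.imread("pics/top0.png")
h=cv2.cvtColor(im,cv2.COLOR_BGR2HSV)
for p in [(300,255),(270,220),(400,210),(350,260),(300,230),(316,290),(300,293)]: print(p,h[p[1],p[0]])
for th in (125,140):
    print("rack",rect("top",blob(im,275,235,360,305,th),.04))
    c=blob(im,185,195,389,240,th); print("rail",rect("top",c,.025))
    # near and far edges of rail by line fit
    p=c.reshape(-1,2)
    for f in (max,min):
        q=[(x,f(p[p[:,0]==x,1])) for x in range(235,380)]
        w=ray("top",q,.025); k=np.polyfit(w[:,1],w[:,0],1); print(f.__name__,k,"at y=",w[0,1],w[-1,1])
    print("reader",rect("top",blob(im,388,206,432,245,th),.068))
print("ends",ray("top",[(192,228),(432,202)],.025)," jar",ray("top",[(219,243)],.07)," bottle",ray("top",[(169,324)],.13),"pinktops",ray("top",[(262,314),(297,323),(339,317),(389,349),(320,350)],.04))
s=cv2.resize(im[180:390,150:470],None,fx=2.5,fy=2.5,interpolation=cv2.INTER_CUBIC);cv2.imwrite("pics/c1.png",cv2.convertScaleAbs(s,alpha=1.3))
E
```

```text
(300, 255) [20 83 37]
(270, 220) [ 68   8 134]
(400, 210) [ 20  37 103]
(350, 260) [170  17  91]
(300, 230) [173  28  73]
(316, 290) [ 20  28 109]
(300, 293) [ 0 18 70]
rack [ 5.62100e-01 -1.56000e-02  1.35600e-01  9.36000e-02  8.03776e+01]
rail [0.6812 0.172  0.0174 0.1688 6.5868]Traceback (most recent call last):
  File "<stdin>", line 11, in <module>
ValueError: max() iterable argument is empty
```

Run:
```python
from h import *
im=cv2.imread("pics/top0.png")
m=camera_model("top");print("cam",-m["R"].T@m["t"])
for th in (98,108,116):
    print(th,"rack",rect("top",blob(im,275,235,360,305,th),.04))
    print("reader",rect("top",blob(im,388,206,432,245,th),.068))
    try:
        c=blob(im,185,195,389,240,th); p=c.reshape(-1,2)
        for f in (max,min):
            q=[(x,f(p[p[:,0]==x,1])) for x in range(235,380)]
            w=ray("top",q,.025); k=np.polyfit(w[:,1],w[:,0],1); print("rail",f.__name__,k,"at y=",w[0,1],w[-1,1])
    except ValueError: print("gap")
print("ends",ray("top",[(192,228),(432,202)],.025)," jar",ray("top",[(219,243)],.07)," bottle",ray("top",[(169,324)],.13),"pinktops",ray("top",[(262,314),(297,323),(339,317),(389,349),(320,350)],.04))
s=cv2.resize(im[180:390,150:470],None,fx=2.5,fy=2.5,interpolation=cv2.INTER_CUBIC);cv2.imwrite("pics/c1.png",cv2.convertScaleAbs(s,alpha=1.3))
```

```text
cam [ 0.47538207 -0.02234699  1.18849711]
98 rack [ 5.62100e-01 -1.58000e-02  1.42900e-01  1.03100e-01  8.13883e+01]
reader [ 0.679  -0.2369  0.0779  0.0871  6.3057]
rail max [-0.11326134  0.69219525] at y= 0.18226598367490388 -0.17406519087218114
rail min [-0.11008583  0.71076551] at y= 0.18263199889912082 -0.17443640720803133
108 rack [ 5.61300e-01 -1.55000e-02  1.38700e-01  9.91000e-02  8.13144e+01]
reader [ 0.6794 -0.2357  0.076   0.0856  5.6707]
rail max [-0.11395703  0.69294456] at y= 0.18226598367490388 -0.17406519087218114
rail min [-0.11275635  0.70909013] at y= 0.18263199889912082 -0.17438977198189765
116 rack [ 5.61200e-01 -1.55000e-02  1.37800e-01  9.75000e-02  8.13137e+01]
reader [ 0.6801 -0.235   0.0763  0.0823  6.96  ]
gap
ends [[ 0.66733784  0.28828995  0.025     ]
 [ 0.73235669 -0.30710995  0.025     ]]  jar [[0.62393632 0.21130078 0.07      ]]  bottle [[0.43718392 0.30426476 0.13      ]] pinktops [[ 0.45726085  0.11118432  0.04      ]
 [ 0.43586118  0.02781115  0.04      ]
 [ 0.44967147 -0.07213067  0.04      ]
 [ 0.37408462 -0.19010637  0.04      ]
 [ 0.37256451 -0.02670615  0.04      ]]
```

View pics/c1.png

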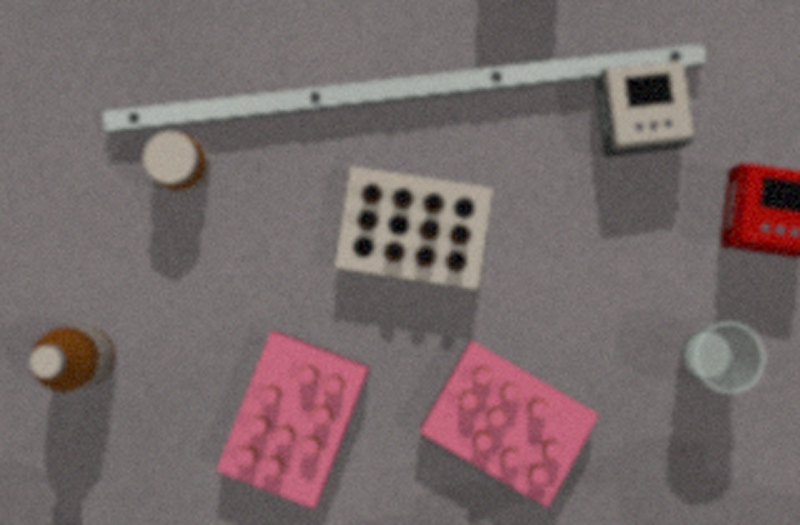

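The enlarged crop shows the rack tilted the opposite way to the rail, by about 0.26 rad. There is a gap of about 50 mm between the rack and the pink blocks. I'll push it to the rail with two spread fingers, turning as I go, then push it along the rail.

```bash
python3 -m crank '[[[2.3,-2.6,0,0,0,0],[2.3,-2.6,0,0,0,0],[2.3,-2.6,0,0,0,0],[2.3,-2.6,0,0,0,0],[2.3,-2.6,0,0,0,0],[2.3,-2.6,0,0,0,0],[2.3,-2.6,0,0,0,0],[2.3,-2.6,0,0,0,0]]]' 6
python3 -m crank '[[[2.3,-2.6,0,0,0,0],[2.3,-2.6,0,0,0,0],[2.3,-2.6,0,0,0,0],[2.3,-2.6,0,0,0,0],[2.3,-2.6,0,0,0,0],[2.3,-2.6,0,0,0,0],[2.3,-2.6,0,0,0,0],[2.3,-2.6,0,0,0,0]]]'
python3 -m crank '[[[2.3,-2.6,0,0,0,0],[2.3,-2.6,0,0,0,0],[2.3,-2.6,0,0,0,0],[2.3,-2.6,0,0,0,0],[0,0,0,0,0,0.1175],[0,0,0,0,0,0.1175],[0,0,0,0,0,0.1175],[0,0,0,0,0,0.1175]]]'
python3 -m crank '[[[0,0,0,0,0,0],[0,0,0,0,0,0]]]'
cat >> h.py <<'E'
from scipy.spatial.transform import Rotation as Ro
def go(x,y,z,ang=None):
    "cm shift in tool axes to a world point; yaw of tool x; turn about tool z needed"
    s=read_state();R=Ro.from_rotvec(s["tcp_rot"]).as_matrix()
    a=np.arctan2(R[1,0],R[0,0])
    print("pos",s["tool_pos"].round(4),"yaw",a.round(4),"shift cm",(R.T@(np.array([x,y,z])-s["tool_pos"])*100).round(2),"turn",None if ang is None else round(a-ang,4),"F",s["wrist_force"].round(1),"t",round(s["time"],2))
E
python3 -c "
from h import *
go(.487,-.004,.012,-.152)"
```

```text
time: 0.77
tool_pos: [0.3208, -0.3842, 0.1917]
tcp_rot: [-3.101, -0.496, 0.0]
wrist_force: [0.5, -0.1, 0.4]
width: 0.701
grip_force: 0.0
time: 1.43
tool_pos: [0.4305, -0.1293, 0.192]
tcp_rot: [-3.102, -0.497, 0.0]
wrist_force: [0.5, 0.1, 0.9]
width: 0.701
grip_force: 0.0
time: 2.1
tool_pos: [0.485, -0.0029, 0.1917]
tcp_rot: [3.132, -0.246, -0.002]
wrist_force: [-0.0, 0.1, 0.9]
width: 0.702
grip_force: 0.0
time: 2.27
tool_pos: [0.4851, -0.0034, 0.1919]
tcp_rot: [3.133, -0.234, -0.001]
wrist_force: [0.4, -0.8, 0.1]
width: 0.701
grip_force: 0.0
pos [ 0.4851 -0.0034  0.1919] yaw -0.1488 shift cm [ 0.21  0.03 17.99] turn 0.0032 F [ 0.4 -0.8  0.1] t 2.27
```

```bash
python3 -m crank '[[[0.05,0,3,0,0,0],[0.05,0,3,0,0,0],[0.05,0,3,0,0,0],[0,0,3,0,0,0],[0,0,0.8,0,0,0],[0,0,0,0,0,0]]]'
python3 -c "
from h import *
im=read_camera('side');c=im[180:320,240:520];cv2.imwrite('pics/s1.png',cv2.convertScaleAbs(cv2.resize(c,None,fx=2.8,fy=2.8,interpolation=cv2.INTER_CUBIC),alpha=1.3))"
```

```text
time: 2.77
tool_pos: [0.4837, -0.0037, 0.0614]
tcp_rot: [3.133, -0.236, -0.011]
wrist_force: [-0.6, 0.6, 0.5]
width: 0.708
grip_force: 0.0
```

View pics/s1.png

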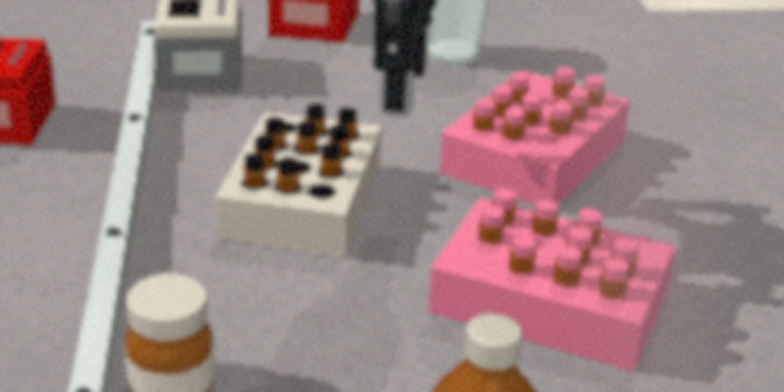

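The side view shows the rack with a clear strip of bench between it and the pink blocks. The fingers are seen end-on at crop (395,100). I'll check where the TCP should project before going lower.

```bash
python3 -c "
from h import *
m=camera_model('side');s=read_state();R=Ro.from_rotvec(s['tcp_rot']).as_matrix()
for o in (-.037,.037):
  P=s['tool_pos']+R@[0,o,-.006]
  r=cv2.projectPoints(P.reshape(1,3),cv2.Rodrigues(m['R'])[0],m['t'],m['camera_matrix'],np.array([m['k1'],0,0,0]))[0].ravel()
  print(P.round(3),(r-[240,180])*2.8)
go(.487,-.004,.012,-.152)"
```

```text
[0.491 0.033 0.07 ] [389.00347058 158.68300823]
[ 0.48 -0.04  0.07] [405.66463894 112.85539395]
pos [ 0.4859 -0.0038  0.0636] yaw -0.1509 shift cm [0.13 0.   5.16] turn 0.0011 F [0.4 0.8 0.6] t 2.82
```

```bash
python3 -c "
from h import *
a=read_camera('side')[80:260,280:480];b=read_camera('top')[200:440,220:420]
f=lambda i,k:cv2.convertScaleAbs(cv2.resize(i,None,fx=k,fy=k,interpolation=cv2.INTER_CUBIC),alpha=1.8)
a=f(a,2);b=f(b,2);c=np.zeros((480,800,3),np.uint8);c[:360,:400]=a;c[:,400:]=b;cv2.imwrite('pics/c2.png',c)"
```

```text
(no output)
```

View pics/c2.png

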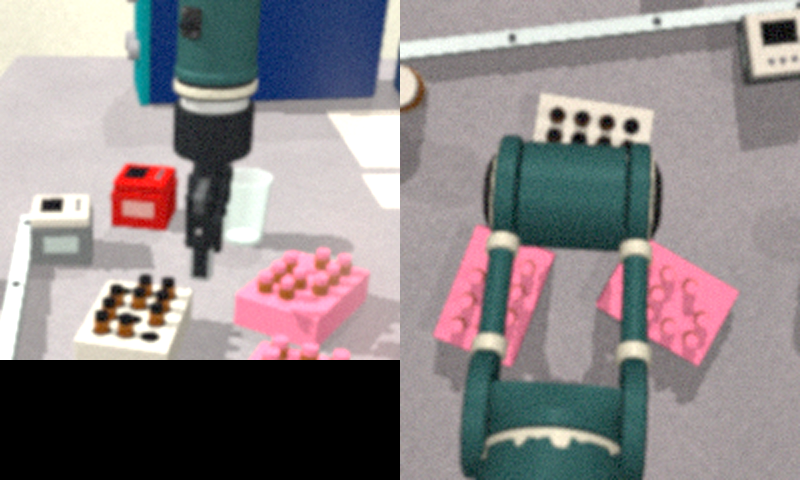

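Side panel: the near fingertip is at about pixel (381,218), but I predicted (379,237). I'll test the side calibration on the rack's top corners before descending.

```bash
python3 -c "
from h import *
m=camera_model('side')
print('cam',-m['R'].T@m['t'])
# rack top corners: far-left, near-left(rail side), near-right, far-right in s1 crop
c=np.array([[265,113],[220,195],[348,214],[381,127]])/2.8+[240,180]
w=ray('side',c,.04);print(w.round(4),w.mean(0))
for z in (.04,.07,.1): print(ray('side',[(381,217.5)],z))
"
```

```text
cam [0.4922327  0.83376015 0.52551255]
[[ 0.5954 -0.0861  0.04  ]
 [ 0.6146  0.0475  0.04  ]
 [ 0.5188  0.0643  0.04  ]
 [ 0.499  -0.0705  0.04  ]] [ 0.55695716 -0.01122302  0.04      ]
[[ 0.48872374 -0.11051213  0.04      ]]
[[ 0.48894056 -0.05216519  0.07      ]]
[[0.48915738 0.00618174 0.1       ]]
```

```bash
python3 -c "
from h import *
m=camera_model('side');s=read_state();R=Ro.from_rotvec(s['tcp_rot']).as_matrix()
print(s['tool_pos'],s['q'].round(3))
L=np.array([[0,0,0],[0,.045,-.073],[0,-.045,-.073],[0,.045,-.15],[0,0,-.2]])
P=s['tool_pos']+L@R.T
r=cv2.projectPoints(P,cv2.Rodrigues(m['R'])[0],m['t'],m['camera_matrix'],np.array([m['k1'],0,0,0]))[0][:,0]
for l,a in zip(L,r): print(l,a.round(1),'c2',((a-[280,80])*2).round())"
```

```text
[ 0.4885726  -0.00387743  0.06613021] [-0.059  0.026  2.123  0.     0.989  1.663]
[0. 0. 0.] [380.6 229.6] c2 [201. 299.]
[ 0.     0.045 -0.073] [386.  189.4] c2 [212. 219.]
[ 0.    -0.045 -0.073] [378.5 207.6] c2 [197. 255.]
[ 0.     0.045 -0.15 ] [388.1 154.4] c2 [216. 149.]
[ 0.   0.  -0.2] [385.8 136.8] c2 [212. 114.]
```

```bash
python3 -c "
from h import *
a=read_camera('side')[130:250,340:440]
cv2.imwrite('pics/c3.png',cv2.convertScaleAbs(cv2.resize(a,None,fx=5,fy=5,interpolation=cv2.INTER_CUBIC),alpha=2.5,beta=10));go(.487,-.004,.012,-.152)"
```

```text
pos [ 0.489  -0.0039  0.0666] yaw -0.1516 shift cm [-0.22  0.04  5.46] turn 0.0004 F [-0.9  0.5  1. ] t 2.97
```

View pics/c3.png

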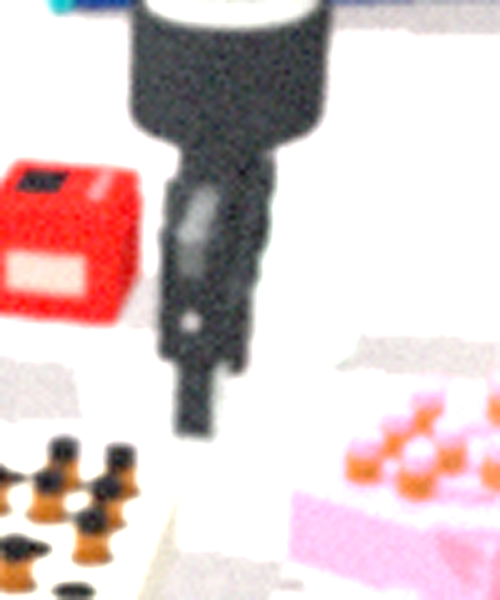

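```bash
python3 -c "
from h import *
m=camera_model('side');s=read_state()
f=lambda P:cv2.projectPoints(np.array(P,float).reshape(-1,3),cv2.Rodrigues(m['R'])[0],m['t'],m['camera_matrix'],np.array([m['k1'],0,0,0]))[0][:,0].round(1)
R=Ro.from_rotvec([-3.1,-.4967,0]).as_matrix()
print('start',f(np.array([.2107,-.6405,.191])+np.array([[0,0,0],[0,.05,-.013],[0,-.05,-.013]])@R.T))
im=cv2.imread('pics/side0.png');g=im[50:100,460:520].max(2);print((g<45).astype(int)[20:40].sum(1)); 
for r in range(60,90,2): print(r,np.where(im[r,455:520].max(1)<50)[0]+455)
t=ray('top',[(307.5,297.5)],.25);print('wrist@.25',t)
"
```

```text
start [[477.7  99.2]
 [470.8  91.5]
 [486.5  98.4]]
[11  9  9  9  9 10  8  9  8  4  4  3  0  0  0  0  0  0  0  0]
60 [468 469 470 471 472 473 474 475 476 477 478 479 480 482 483 484 485 486
 487 488 489 490 491 492 493 494 495 498 499]
62 [468 469 470 471 472 473 474 475 476 477 478 484 485 486 487 488 489 490
 491 492 493 498]
64 [470 471 472 473 474 475 476 477 486 487 488 490 491 492 493 494 497 498]
66 [472 473 474 475 476 477 487 488 489 490 491 492 493 494 495 496 497 498]
68 [472 473 474 475 476 477 487 488 489 490 491 492 493 494 495 496]
70 [472 473 474 475 476 488 489 490 491 492 493]
72 [471 472 473 474 475 476 489 490 491 492]
74 [471 472 473 474 475 476 489 490 491 492]
76 [471 472 473 474 475 476 488 489 490 491]
78 [471 472 473 474 488 489 490 491]
80 [488 489 490 491]
82 []
84 []
86 []
88 []
wrist@.25 [[ 0.49231931 -0.00170058  0.25      ]]
```

```bash
python3 -c "
from h import *
im=read_camera('side')
b=cv2.GaussianBlur(im,(3,3),0)
for r in range(206,250,3): print(r,[tuple(int(v) for v in b[r,c]) for c in range(366,396,4)])
"
```

```text
206 [(120, 121, 125), (120, 120, 124), (82, 83, 83), (27, 27, 26), (59, 60, 58), (98, 99, 101), (111, 111, 115), (108, 109, 113)]
209 [(120, 121, 125), (121, 121, 126), (80, 80, 81), (27, 24, 24), (63, 63, 63), (107, 108, 111), (112, 112, 116), (110, 110, 115)]
212 [(121, 122, 126), (119, 120, 124), (77, 78, 78), (27, 26, 25), (65, 66, 65), (114, 114, 119), (113, 113, 117), (111, 111, 116)]
215 [(119, 119, 124), (119, 119, 124), (77, 78, 77), (31, 29, 29), (69, 70, 69), (116, 117, 121), (119, 119, 123), (117, 117, 122)]
218 [(94, 94, 98), (119, 119, 124), (109, 110, 112), (96, 97, 98), (100, 101, 102), (119, 119, 124), (120, 120, 124), (119, 119, 123)]
221 [(45, 47, 51), (120, 120, 125), (120, 121, 125), (120, 121, 125), (121, 121, 126), (121, 121, 126), (120, 121, 125), (121, 121, 126)]
224 [(47, 63, 84), (137, 145, 150), (133, 139, 143), (118, 119, 123), (120, 120, 125), (120, 120, 124), (120, 121, 126), (120, 121, 126)]
227 [(33, 51, 75), (134, 146, 151), (123, 134, 139), (119, 119, 124), (119, 119, 124), (119, 119, 123), (119, 120, 124), (120, 120, 125)]
230 [(98, 109, 118), (130
[... 189 characters left out ...]
0, 121, 125), (119, 119, 124), (119, 119, 124), (117, 118, 122)]
236 [(126, 137, 142), (113, 123, 128), (87, 93, 98), (119, 119, 124), (121, 120, 125), (119, 120, 124), (118, 119, 123), (117, 118, 123)]
239 [(146, 159, 164), (113, 123, 128), (83, 90, 93), (107, 108, 112), (106, 106, 111), (114, 115, 119), (116, 116, 120), (117, 116, 122)]
242 [(118, 129, 133), (87, 96, 99), (84, 87, 91), (90, 91, 94), (89, 90, 93), (91, 92, 94), (93, 94, 98), (95, 95, 99)]
245 [(139, 150, 156), (83, 90, 93), (88, 89, 93), (89, 89, 93), (91, 91, 95), (90, 89, 93), (89, 89, 92), (89, 89, 92)]
248 [(122, 133, 139), (83, 89, 93), (90, 91, 95), (89, 90, 93), (89, 90, 93), (88, 88, 91), (89, 89, 92), (95, 95, 99)]
```

The fingertip shows at row 217 with nothing below it, about 4 cm higher than the reported TCP. The start picture gives the same offset. I'll go down in stages, checking image and force.

```bash
python3 -m crank '[[[-0.2,0,1.5,0,0,0],[0,0,1.5,0,0,0],[0,0,1.5,0,0,0],[0,0,0.7,0,0,0],[0,0,0,0,0,0],[0,0,0,0,0,0]]]'
cat >> h.py <<'E'
def tip():
    im=cv2.GaussianBlur(read_camera('side'),(3,3),0).max(2); s=read_state()
    m=camera_model('side');R=Ro.from_rotvec(s['tcp_rot']).as_matrix()
    P=s['tool_pos']+R@[0,-.037,0]; 
    if P[1]<s['tool_pos'][1]: P=s['tool_pos']+R@[0,.037,0]
    r=cv2.projectPoints(P.reshape(1,3),cv2.Rodrigues(m['R'])[0],m['t'],m['camera_matrix'],np.array([m['k1'],0,0,0]))[0].ravel()
    c=int(r[0]);rows=[np.where(im[int(r[1])-50:int(r[1])+15,c+d]<50)[0] for d in(-3,-1,1,3)]
    print('pred',r.round(1),'last dark rows',[int(q.max()+int(r[1])-50) if len(q) else None for q in rows])
E
python3 -c "
from h import *
tip();go(.487,-.004,.012,-.152)"
```

```text
time: 3.52
tool_pos: [0.4855, -0.0034, 0.0131]
tcp_rot: [-3.133, 0.239, -0.001]
wrist_force: [0.9, -0.9, -0.8]
width: 0.705
grip_force: 0.0
pred [377.7 259.9] last dark rows [225, 238, 239, 239]
pos [ 0.4861 -0.0035  0.0135] yaw -0.1521 shift cm [0.1  0.04 0.15] turn -0.0001 F [ 0.2 -0.5  0.3] t 3.57
```

```bash
python3 -m crank '[[[0,0,0.5,0,0,0],[0,0,0.5,0,0,0],[0,0,0,0,0,0]]]'
python3 -c "
from h import *
tip();go(.487,-.004,.012,-.152)"
```

```text
time: 3.82
tool_pos: [0.4845, -0.0034, 0.0018]
tcp_rot: [3.132, -0.239, -0.001]
wrist_force: [0.3, -0.4, 0.4]
width: 0.702
grip_force: 0.0
pred [378.2 264.6] last dark rows [231, 244, 244, 244]
pos [ 0.4844 -0.0034  0.0019] yaw -0.1522 shift cm [ 0.26  0.02 -1.01] turn -0.0002 F [ 0.9 -0.5 -0. ] t 3.87
```

```bash
python3 -m crank '[[[0,0,0.3,0,0,0],[0,0,0.3,0,0,0],[0,0,0.3,0,0,0],[0,0,0,0,0,0]]]'
python3 -c "
from h import *
tip();go(.487,-.004,.012,-.152)"
```

```text
time: 4.2
tool_pos: [0.4842, -0.0034, -0.0075]
tcp_rot: [3.132, -0.239, -0.002]
wrist_force: [-0.3, -0.3, 0.9]
width: 0.704
grip_force: 0.0
pred [378.1 268.2] last dark rows [235, 248, 248, 248]
pos [ 0.4844 -0.0034 -0.0073] yaw -0.1522 shift cm [ 0.27  0.02 -1.93] turn -0.0002 F [ 0.1  0.1 -0. ] t 4.25
```

No force at a reported z below 0, so the reported height really is off by about 4 cm. The image puts the tips about 35 mm above the bench, so I'll continue down.

```bash
python3 -m crank '[[[0,0,0.5,0,0,0],[0,0,0.5,0,0,0],[0,0,0.5,0,0,0],[0,0,0,0,0,0],[0,0,0,0,0,0]]]'
python3 -c "
from h import *
tip();go(.487,-.004,.012,-.152)
m=camera_model('side')
print(cv2.projectPoints(np.array([[.491,.033,0.],[.491,.033,.015],[.491,.033,.03]]),cv2.Rodrigues(m['R'])[0],m['t'],m['camera_matrix'],np.array([m['k1'],0,0,0]))[0][:,0])"
```

```text
time: 4.67
tool_pos: [0.4842, -0.0034, -0.0224]
tcp_rot: [3.132, -0.239, -0.002]
wrist_force: [-0.3, -0.1, 0.2]
width: 0.704
grip_force: 0.0
pred [377.7 273.9] last dark rows [241, 253, 254, 254]
pos [ 0.4846 -0.0034 -0.022 ] yaw -0.1522 shift cm [ 0.24  0.02 -3.4 ] turn -0.0002 F [0.1 0.  0. ] t 4.72
[[377.74093857 265.25652642]
 [378.03508991 259.28546004]
 [378.33467098 253.21933626]]
```

```bash
python3 -m crank '[[[0,0,0.5,0,0,0],[0,0,0.5,0,0,0],[0,0,0,0,0,0],[0,0,0,0,0,0]]]'
python3 -m crank '[[[0.3,0,0,0,0,0],[0.3,0,0,0,0,0],[0.3,0,0,0,0,0],[0.3,0,0,0,0,0],[0.2,0,0,0,0,0],[0.2,0,0,0,0,0],[0.2,0,0,0,0,0],[0.2,0,0,0,0,0]]]'
python3 -c "
from h import *
tip();go(.487,-.004,.012,-.152)"
```

```text
time: 5.05
tool_pos: [0.4843, -0.0034, -0.0322]
tcp_rot: [3.132, -0.239, -0.002]
wrist_force: [-0.3, 0.1, 0.8]
width: 0.705
grip_force: 0.0
time: 5.72
tool_pos: [0.5039, -0.0064, -0.032]
tcp_rot: [-3.132, 0.239, 0.002]
wrist_force: [-2.4, 0.6, -0.4]
width: 0.703
grip_force: 1.4
pred [368.1 276.3] last dark rows [244, 256, 257, 256]
pos [ 0.5049 -0.0065 -0.0319] yaw -0.1522 shift cm [-1.81  0.02 -4.39] turn -0.0002 F [-2.1 -0.5 -0.5] t 5.77
```

```bash
python3 -m crank '[[[0.35,0,0,0,0,-0.0165],[0.35,0,0,0,0,-0.0165],[0.35,0,0,0,0,-0.0165],[0.35,0,0,0,0,-0.0165],[0.35,0,0,0,0,-0.0165],[0.35,0,0,0,0,-0.0165],[0.35,0,0,0,0,-0.0165],[0.35,0,0,0,0,-0.0165]]]'
python3 -m crank '[[[0.35,0,0,0,0,-0.0165],[0.35,0,0,0,0,-0.0165],[0.35,0,0,0,0,-0.0165],[0.35,0,0,0,0,-0.0165],[0.35,0,0,0,0,-0.0165],[0.35,0,0,0,0,-0.0165],[0.35,0,0,0,0,-0.0165],[0.35,0,0,0,0,-0.0165]]]'
python3 -c "
from h import *
go(.487,-.004,.012,.112)
a=read_camera('side')[180:320,240:440]
cv2.imwrite('pics/c4.png',cv2.convertScaleAbs(cv2.resize(a,None,fx=3,fy=3,interpolation=cv2.INTER_CUBIC),alpha=1.8))"
```

```text
time: 6.43
tool_pos: [0.533, -0.0091, -0.0317]
tcp_rot: [3.141, -0.029, 0.0]
wrist_force: [-1.4, -0.2, 0.1]
width: 0.701
grip_force: 0.7
time: 7.1
tool_pos: [0.5608, -0.008, -0.0317]
tcp_rot: [3.137, 0.178, -0.0]
wrist_force: [-0.9, -0.5, -1.3]
width: 0.707
grip_force: 0.8
pos [ 0.5608 -0.008  -0.0317] yaw 0.1134 shift cm [-7.29 -1.24 -4.37] turn 0.0014 F [-0.9 -0.5 -1.3] t 7.1
```

View pics/c4.png

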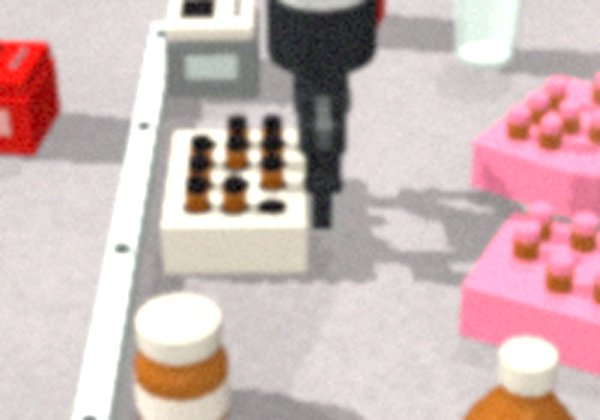

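The side crop shows the rack square to the rail with the gap at about (160,200). The finger is low on the near face and clear of the vials. I'll close the last 2 cm gently.

```bash
python3 -m crank '[[[0.2,0,0,0,0,0],[0.2,0,0,0,0,0],[0.2,0,0,0,0,0],[0.2,0,0,0,0,0],[0.2,0,0,0,0,0],[0.2,0,0,0,0,0],[0.2,0,0,0,0,0],[0.1,0,0,0,0,0]]]'
python3 -m crank '[[[0.1,0,0,0,0,0],[0.1,0,0,0,0,0],[0.1,0,0,0,0,0],[0.1,0,0,0,0,0]]]'
python3 -m crank '[[[0.1,0,0,0,0,0],[0.1,0,0,0,0,0],[0,0,0,0,0,0]]]'
```

```text
time: 7.82
tool_pos: [0.5758, -0.0063, -0.0316]
tcp_rot: [3.137, 0.175, 0.001]
wrist_force: [-3.8, -0.2, 3.7]
width: 0.702
grip_force: 2.0
time: 8.15
tool_pos: [0.5772, -0.0061, -0.0321]
tcp_rot: [3.137, 0.176, -0.007]
wrist_force: [-10.8, -0.9, 7.3]
width: 0.702
grip_force: 5.4
time: 8.4
tool_pos: [0.5769, -0.0061, -0.0325]
tcp_rot: [-3.137, -0.176, 0.014]
wrist_force: [-12.7, -3.0, 9.8]
width: 0.702
grip_force: 6.8
```

```bash
python3 -m crank '[[[-0.3,0,0,0,0,0],[-0.6,0,0,0,0,0],[-0.8,0,0,0,0,0],[-0.8,0,-1,0,0,0],[0,0,-3,0,0,0],[0,0,-3,0,0,0],[0,0,-3,0,0,0],[0,0,-3,0,0,0]]]'
python3 -m crank '[[[0,-3,0,0,0,-0.12],[0,0,0,0,0,-0.12],[0,0,0,0,0,-0.12],[0,0,0,0,0,-0.12],[0,0,0,0,0,-0.12],[0,0,0,0,0,-0.12],[0,0,0,0,0,-0.12],[0,0,0,0,0,-0.12]]]' 4.5
python3 -m crank '[[[0,0,0,0,0,-0.12],[0,0,0,0,0,-0.12],[0,0,0,0,0,-0.12],[0,0,0,0,0,-0.12],[0,0,0,0,0,-0.13],[0,0,0,0,0,0],[0,0,0,0,0,0]]]'
python3 -c "
from h import *
n=np.array([.9937,.112]);v=np.array([-.112,.9937])
p=.636*n+.032*v;go(p[0],p[1],-.032,.112+np.pi/2)
im=read_camera('side')
# rack in side view: bright low-sat
c=blob(im,270,200,370,290,118);p=c.reshape(-1,2);print(cv2.boundingRect(c))
a=cv2.approxPolyDP(cv2.convexHull(c),3,True).reshape(-1,2);print(a.tolist());print(ray('side',a,.04)[:,:2].round(4).tolist())
"
```

```text
time: 9.07
tool_pos: [0.5565, -0.0085, 0.0997]
tcp_rot: [3.137, 0.175, 0.002]
wrist_force: [0.8, -0.3, -0.2]
width: 0.704
grip_force: 0.0
time: 9.73
tool_pos: [0.5536, 0.0214, 0.0985]
tcp_rot: [2.696, 1.612, 0.003]
wrist_force: [0.3, 0.3, -0.1]
width: 0.528
grip_force: 0.0
time: 10.32
tool_pos: [0.5534, 0.0214, 0.0984]
tcp_rot: [2.104, 2.332, 0.001]
wrist_force: [-0.4, 0.7, -0.4]
width: 0.529
grip_force: 0.0
pos [0.5534 0.0214 0.0984] yaw 1.6734 shift cm [ 7.35  8.28 13.05] turn -0.0094 F [-0.4  0.7 -0.4] t 10.32
(270, 200, 100, 90)
[[369, 200], [369, 289], [270, 289], [270, 200]]
[[0.5207, -0.2046], [0.5048, 0.1736], [0.6837, 0.1927], [0.7729, -0.1826]]
```

```bash
python3 -m crank '[[[1.8,2.0,0,0,0,-0.009],[1.8,2.1,0,0,0,0],[1.8,2.1,0,0,0,0],[1.9,2.1,0,0,0,0],[0,0,3,0,0,0],[0,0,3,0,0,0],[0,0,2,0,0,0],[0,0,0,0,0,0]]]'
python3 -c "
from h import *
go(.6284,.103,-.032,.112+np.pi/2)
a=read_camera('side')[180:320,240:440]
cv2.imwrite('pics/c5.png',cv2.convertScaleAbs(cv2.resize(a,None,fx=3,fy=3,interpolation=cv2.INTER_CUBIC),alpha=1.8))"
```

```text
time: 11.03
tool_pos: [0.6227, 0.1029, 0.0126]
tcp_rot: [-2.088, -2.339, 0.011]
wrist_force: [-0.4, -0.0, -1.7]
width: 0.528
grip_force: 0.0
pos [0.6227 0.1029 0.0126] yaw 1.6838 shift cm [-0.05  0.61  4.45] turn 0.001 F [-0.4 -0.  -1.7] t 11.03
```

View pics/c5.png

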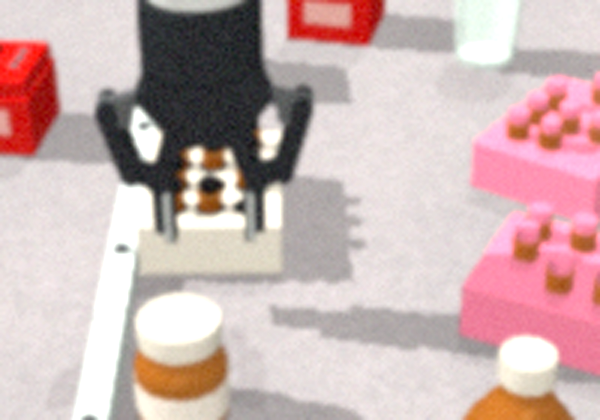

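The picture shows the rack touching the rail, with the fingers centred on its end face at crop (165,230) and (250,230) and still above the bench. I'll lower them and push along the rail.

```bash
python3 -m crank '[[[0,0,1,0,0,0],[0,0,1,0,0,0],[0,0,1,0,0,0],[0,0,0.8,0,0,0],[0,0,0.6,0,0,0],[0,0,0,0,0,0]]]'
python3 -m crank '[[[-0.3,0,0,0,0,0],[-0.3,0,0,0,0,0],[-0.3,0,0,0,0,0],[-0.3,0,0,0,0,0],[-0.3,0,0,0,0,0],[-0.3,0,0,0,0,0],[-0.3,0,0,0,0,0],[-0.3,0,0,0,0,0]]]'
python3 -m crank '[[[-0.3,0,0,0,0,0],[-0.3,0,0,0,0,0],[-0.3,0,0,0,0,0],[-0.3,0,0,0,0,0],[-0.3,0,0,0,0,0],[-0.3,0,0,0,0,0],[-0.3,0,0,0,0,0],[-0.3,0,0,0,0,0]]]'
python3 -c "
from h import *
p=np.array([.636*.9937+.112*.12,.636*.112-.9937*.12]);go(p[0],p[1],-.032,.112+np.pi/2)"
```

```text
time: 11.58
tool_pos: [0.626, 0.103, -0.0274]
tcp_rot: [-2.089, -2.344, 0.003]
wrist_force: [-1.3, -0.8, -0.1]
width: 0.529
grip_force: 0.0
time: 12.25
tool_pos: [0.6301, 0.0796, -0.0255]
tcp_rot: [-2.091, -2.344, -0.001]
wrist_force: [-0.9, 5.3, 1.2]
width: 0.524
grip_force: 1.9
time: 12.92
tool_pos: [0.633, 0.0554, -0.0255]
tcp_rot: [-2.09, -2.345, -0.0]
wrist_force: [-1.1, 4.1, 3.2]
width: 0.526
grip_force: 2.5
pos [ 0.633   0.0554 -0.0255] yaw 1.6857 shift cm [-10.42   0.05   0.64] turn 0.0029 F [-1.1  4.1  3.2] t 12.92
```

```bash
for k in 1 2; do python3 -m crank '[[[-0.4,0,0,0,0,0],[-0.4,0,0,0,0,0],[-0.4,0,0,0,0,0],[-0.4,0,0,0,0,0],[-0.4,0,0,0,0,0],[-0.4,0,0,0,0,0],[-0.4,0,0,0,0,0],[-0.4,0,0,0,0,0]]]'; done
python3 -m crank '[[[-0.4,0,0,0,0,0],[-0.4,0,0,0,0,0],[-0.4,0,0,0,0,0],[-0.4,0,0,0,0,0],[-0.3,0,0,0,0,0],[-0.3,0,0,0,0,0],[-0.3,0,0,0,0,0],[-0.2,0,0,0,0,0]]]'
python3 -c "
from h import *
p=np.array([.636*.9937+.112*.12,.636*.112-.9937*.12]);go(p[0],p[1],-.032,.112+np.pi/2)"
```

```text
time: 13.58
tool_pos: [0.6366, 0.0236, -0.0256]
tcp_rot: [-2.09, -2.345, -0.0]
wrist_force: [-1.6, 5.0, 3.3]
width: 0.522
grip_force: 2.6
time: 14.25
tool_pos: [0.6401, -0.0082, -0.0256]
tcp_rot: [-2.09, -2.345, 0.0]
wrist_force: [-2.4, 4.9, 4.0]
width: 0.526
grip_force: 2.6
time: 14.92
tool_pos: [0.6432, -0.0351, -0.0256]
tcp_rot: [-2.09, -2.345, 0.0]
wrist_force: [-2.2, 5.6, 4.8]
width: 0.529
grip_force: 2.7
pos [ 0.6432 -0.0351 -0.0256] yaw 1.6855 shift cm [-1.31  0.08  0.64] turn 0.0027 F [-2.2  5.6  4.8] t 14.92
```

```bash
python3 -m crank '[[[-0.2,0,0,0,0,0],[-0.2,0,0,0,0,0],[-0.2,0,0,0,0,0],[-0.2,0,0,0,0,0],[-0.1,0,0,0,0,0],[-0.1,0,0,0,0,0]]]'
python3 -m crank '[[[-0.1,0,0,0,0,0],[-0.1,0,0,0,0,0],[-0.1,0,0,0,0,0],[0,0,0,0,0,0]]]'
```

```text
time: 15.42
tool_pos: [0.6443, -0.0448, -0.0256]
tcp_rot: [-2.09, -2.345, 0.0]
wrist_force: [-1.0, 4.5, 4.3]
width: 0.526
grip_force: 2.7
time: 15.75
tool_pos: [0.6446, -0.048, -0.0257]
tcp_rot: [-2.09, -2.345, 0.0]
wrist_force: [-1.4, 4.9, 3.7]
width: 0.526
grip_force: 2.2
```

```bash
for k in 1 2; do python3 -m crank '[[[-0.1,0,0,0,0,0],[-0.1,0,0,0,0,0],[-0.1,0,0,0,0,0],[0,0,0,0,0,0]]]' | grep -E "pos|wrist"; done
```

```text
tool_pos: [0.645, -0.0509, -0.0257]
wrist_force: [-2.0, 4.3, 3.3]
tool_pos: [0.6451, -0.0521, -0.0258]
wrist_force: [-2.9, 9.5, 4.4]
```

```bash
python3 -m crank '[[[-0.1,0,0,0,0,0],[-0.1,0,0,0,0,0],[0,0,0,0,0,0]]]' | grep -E "pos|wrist"
python3 -m crank '[[[0.3,0,0,0,0,0],[0.6,0,0,0,0,0],[0.8,0,0,0,0,0],[0.8,0,-1,0,0,0],[0,0,-3,0,0,0],[0,0,-3,0,0,0],[0,0,-3,0,0,0],[0,0,-3,0,0,0]]]'
python3 -m crank '[[[0,-3,0,0,0,0],[0,-3,0,0,0,0],[0,-3,0,0,0,0],[0,-3,-1,0,0,0],[0,-3,-1,0,0,0],[0,-3,-1,0,0,0],[0,-1,0,0,0,0],[0,0,0,0,0,0]]]'
python3 -c "
from h import *
t=read_camera('top');s=read_camera('side');cv2.imwrite('pics/t6.png',t)
f=lambda i,k:cv2.convertScaleAbs(cv2.resize(i,None,fx=k,fy=k,interpolation=cv2.INTER_CUBIC),alpha=1.8)
c=np.zeros((480,800,3),np.uint8);c[:400,:400]=f(t[180:280,340:440],4);c[:400,400:]=f(s[160:260,260:360],4);cv2.imwrite('pics/c6.png',c)"
```

```text
tool_pos: [0.6451, -0.052, -0.0258]
wrist_force: [-2.9, 16.3, 5.8]
time: 17.33
tool_pos: [0.6428, -0.0308, 0.1061]
tcp_rot: [2.089, 2.345, -0.001]
wrist_force: [0.7, -0.3, -0.4]
width: 0.525
grip_force: 0.0
time: 18.0
tool_pos: [0.4528, -0.053, 0.1352]
tcp_rot: [2.09, 2.343, 0.001]
wrist_force: [0.1, 0.2, -0.4]
width: 0.528
grip_force: 0.0
```

View pics/c6.png

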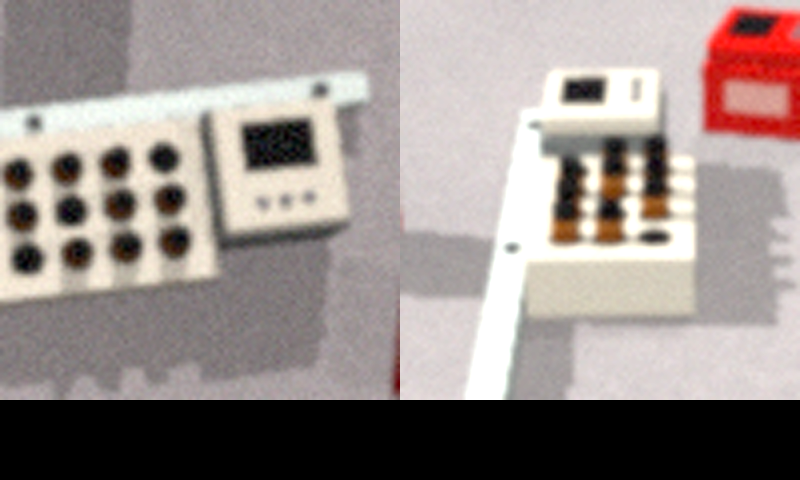

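Both crops show the rack against the rail (top crop, edge near (110,120)) and against the reader (edge near (210,200)). I'll check the edge slopes numerically.

Run:
```python
from h import *
im=cv2.imread("pics/t6.png"); g=cv2.GaussianBlur(im,(3,3),0).max(2).astype(int)
# near edge: for each column, strongest bright->dark step downward
q=[]
for x in range(328,390):
    col=g[235:268,x]; d=col[:-2]-col[2:]; q.append((x,236+d.argmax()))
w=ray("top",q,.04);k=np.polyfit(w[:,1],w[:,0],1)
for _ in range(3):
    r=abs(np.polyval(k,w[:,1])-w[:,0]); k=np.polyfit(w[r<.003,1],w[r<.003,0],1)
print("near edge",k,"n of edge at y=-.1:",(np.array([np.polyval(k,-.12),-.12])@[.9937,.112]).round(4),"expected .588; yaw",-k[0])
q=[]
for x in list(range(215,300)):
    col=g[195:235,x]; ok=np.where(col>105)[0]; q.append((x,195+ok.max())) if len(ok) else 0
w=ray("top",q,.025);k=np.polyfit(w[:,1],w[:,0],1)
for _ in range(3):
    r=abs(np.polyval(k,w[:,1])-w[:,0]); k=np.polyfit(w[r<.003,1],w[r<.003,0],1)
print("rail near edge",k)
```

```text
Traceback (most recent call last):
TypeError: expected non-empty vector for x
```

Run:
```python
from h import *
im=cv2.imread("pics/t6.png"); g=cv2.GaussianBlur(im,(3,3),0).max(2).astype(int)
q=[]
for x in range(335,390):
    col=g[236:268,x]; d=col[:-2]-col[2:]; q.append((x,237+d.argmax()))
q=np.array(q);print(q[::4,1])
from scipy.stats import theilslopes
w=ray("top",q,.04);s=theilslopes(w[:,0],w[:,1]);print("near edge slope,icpt",s[:2],"n:",np.array([s[1]-.12*s[0],-.12])@[.9937,.112])
```

```text
[240 255 254 241 253 253 239 252 252 238 251 250 237 249]
near edge slope,icpt (np.float64(-0.11284763440870142), np.float64(0.5956030008785258)) n: 0.5918671052904223
```

Run:
```python
from h import *
from scipy.stats import theilslopes
im=cv2.imread("pics/t6.png"); g=cv2.GaussianBlur(im,(3,3),0).max(2).astype(int)
q=[]
for x in range(325,391):
    r0=int(round(252.5-(x-363)*.117))-6
    col=g[r0:r0+14,x]; d=col[:-2]-col[2:]; i=d.argmax(); q.append((x,r0+1+(d[max(i-1,0):i+2]*np.arange(max(i-1,0),i+2)).sum()/d[max(i-1,0):i+2].sum()))
w=ray("top",q,.04);s=theilslopes(w[:,0],w[:,1]);print("near slope,icpt",s[:2],"n:",np.array([s[1]-.12*s[0],-.12])@[.9937,.112])
```

```text
near slope,icpt (np.float64(nan), np.float64(nan)) n: nan<stdin>:7: RuntimeWarning: invalid value encountered in scalar divide
```

Run:
```python
from h import *
from scipy.stats import theilslopes
im=cv2.imread("pics/t6.png"); g=cv2.GaussianBlur(im,(3,3),0).max(2).astype(int)
q=[]
for x in range(325,391):
    r0=int(round(252.5-(x-363)*.117))-6
    col=g[r0:r0+14,x]; d=(col[:-2]-col[2:]).clip(0); i=d.argmax()
    if d[i]>25: a=max(i-1,0);q.append((x,r0+1+(d[a:i+2]*np.arange(a,a+len(d[a:i+2]))).sum()/d[a:i+2].sum()))
q=np.array(q);print(len(q),q[::8].round(1).tolist())
w=ray("top",q,.04);s=theilslopes(w[:,0],w[:,1]);print("near slope,icpt",s[:2],"n:",np.array([s[1]-.12*s[0],-.12])@[.9937,.112])
```

```text
43 [[338.0, 254.8], [346.0, 254.0], [354.0, 253.0], [367.0, 251.8], [379.0, 250.1], [388.0, 249.1]]
near slope,icpt (np.float64(-0.11201604530127836), np.float64(0.5905238473943896)) n: 0.5867207884617106
```

The rack's near edge has slope -0.112, the same as the rail's, and its position matches flush contact. The reader contact showed clearly in the force (16 N). The hand is clear above, so I'm handing in.

```bash
python3 -c "
from workcell import *
print(finish_job())"
```

```text
the job is handed in; nothing more can be done
None
```

The white rack is square against the rail and up against the reader as far as I could measure, the other objects were not touched, and the job was handed in with the hand clear after about 18 s of robot time.

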